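# Nudge the levelling nut into the fixture pocket and close the retaining bridge

## Robot

A 6-joint arm with a two-finger parallel gripper is mounted at the origin on the work surface. World frame = base frame: x ahead of the robot, y to its left, z up, the work surface at z = 0. Lengths are in m, angles in rad, forces in N, time in s.
With the tool pointing down it reaches from about 0.35 to 0.975 m from the base axis. Payload 4.9 kg.
Tool frame: the origin (TCP) lies between the finger pads; the fingertips stand 22 mm ahead of it and the grasp point (between the pads) lies 3 mm ahead of it; z points along the fingers, y is the line along which they close (so a half turn about z gives the same grasp; the last joint's range is limited). The gripper opens to 85 mm and grips with 20 to 120 N. Pads are 22 mm wide; open, the fingers measure 114 mm over their backs; the gripper's body (76 mm by 85 mm) begins 54 mm behind the grasp point. The pads swing forward as they close: fully open they stand 13 mm farther back than shut.
Start: joints at [-1.256, 0.053, 1.613, -0, 1.476, -0.119], TCP at [0.263, -0.567, 0.216] pointing down, gripper open.
Joint ranges: [-3.01, 3.01], [-1.01, 2.22], [0.06, 2.58], [-1.02, 4.17], [0.09, 2.62], [-3.14, 3.14]. Speed limits (rad/s): [2.57, 2.57, 3.14, 3.14, 3.14, 3.14].

## Interface

Orientations are given as a unit quaternion [w, x, y, z].
In Python, from plant import state, grab_frame, get_calibration, job_done, recognise, regions_of gives the robot as it stands.
- The arm moves only by the tool apply_moves, never from a script. Its argument "targets" is a list of rows, each an object with "translation": the shift along the tool's x, y, z normalised to -1 to 1, where 1 is 100 mm, a list of three; "twist": the turn about the tool's z normalised to -1 to 1, where 1 is 0.1 rad; "hand": the opening, from 0 (shut) to 1 (fully open). A call has 1 to 8 rows; each row shifts and turns the commanded pose from where the row before left it, along the tool's axes as they then stand; what a row does not reach is not made up. A row lasts 1/10 s, in which the tool goes at most 50 mm and 8.59 degrees, less where a joint would pass 70% of its speed; a pose out of reach is approached as far as the arm can. A call with a number of a shift or a turn outside -1 to 1 is refused whole. A call with a gripper value outside its range is refused whole. The fingers move at their own pace and stop on an object; the grip force is fixed at half the most. Time passes only in rows, so rows that do not move let the fingers close. It gives the time, the measured TCP pose, the force, the opening and the grip force at its end, in the units of the state.
- state(): the state, without advancing time (a new reading comes with each control period).
- grab_frame(name): name is "scene" or "top"; returns the picture (384x512x3 uint8, red, green, blue); there is no depth.
- get_calibration(name): a dict with "camera_matrix" (3x3 intrinsics, pixels), "pose" (4x4, takes a point from camera to world coordinates). Camera axes: x right, y up, looking along -z (the intrinsics and any distortion apply to the point x, -y, -z); pixel columns grow to the right and rows downward; lengths in m; the calibration is good to about 2 mm. A picture is of the moment at which its call begins. get_calibration takes no time and is no camera call.
- job_done(): hands the job in; it is judged then, once.
Trained networks look in the newest picture that a camera, given by its name, has taken for a name from the list of things; names that differ only in an ending like _2 or _b are one class to them, and where a whole thing is asked for, a point or a joint stands for the part that bears it (a point fixed in the world has none). Each returns a list of dicts, best first, with "score" (0 to 1); they miss things now and then, are a little off and sometimes report something else, mostly with a low value. They report only what shows in the picture. A call takes as long as a camera call. They do not tell look-alikes from the thing itself.
- recognise(camera, query): "point" ([x, y, z] in m, in world coordinates, good to about 4 mm: the middle of the surface that is visible of it).
- regions_of(camera, query): "pixels" (384x512 bool, what is visible of it).
The state is a dict: "time": time; "joint_pos": joint angles; "joint_vel": joint speeds; "joint_efforts": joint torques, N m; "tool_pos": TCP position; "tool_rot": TCP orientation; "contact_force": force on the tool from outside, world axes, zero at the start; "ft_torque": the same for the moment, N m; "gripper_width": opening from 0.0 (shut) to 1.0 (fully open); "grasp_force": force on a finger pad.
Only numpy, scipy, OpenCV 4.12 (cv2) and the standard library are available. Lean on these libraries where they do the work, as an engineer would, in place of code of your own. Each camera call takes 0.05 s, during which the arm holds its last target. There are 200 camera calls.

## Task

Load the levelling-foot nut in its fixture: nudge the big collar nut along the plate, without gripping or lifting it and pushing only gently, until it drops into the rectangular pocket and lies flat; then slide the retaining bridge by its knob fully home over the nut, let go and back away. Leave the small nut and the washer on the plate, and the things standing around the fixture, where they are.

Things in the scene. Friction and masses are not known exactly. Their poses are not given: they have to be found in the camera images.
- fixture: Fixed fixture; origin under the centre of its dark steel base, 300 x 180 x 12 mm. x: its long axis, away from the robot (yaw within 0.4 rad); z up. On the base lies a grey plate, 200 (x) x 150 (y) x 12 mm, top 24 mm above the table, nominally x -125 to +75 mm. The plate and its pocket may be bolted up to 15 mm off nominal along x (not measured); it does not give way when pushed.
- pocket_nominal (a point): Nominal centre of the pocket's mouth, 20 mm along the fixture's x, y = 0, 24 mm above the table. The real pocket, the only hole in the plate, is up to 15 mm off along the fixture's x, either way: find its far wall by feel (or see it). It is a rectangle, 43 mm along x by 54 mm along y, 6 mm deep, with upright walls and a 1 mm chamfer.
- big_nut_center (a point): Centre (half-way up) of the loose steel collar nut to load: round collar 40 mm in diameter, 12 high, under a hex 30 mm across flats, 8 high; about 130 g; z its axis. Starts flat on the plate on the robot's side of the pocket, centre 34 mm above the table; flat in the pocket it is 28. Slides under 1 N; force rises steeply at the pocket's far wall. More than 15 N on it, gripping or lifting it fails.
- bridge (a joint): Travel of the retaining bridge (m): 0 parked at the fixture's +x end, growing as it slides to -x, 0.078 fully home over the pocket at a hard stop. Starts at 0 to 0.010, stays where left, slides under 3 N. A steel strap, 60 (x) x 175 (y) mm, from 40.5 to 45.5 mm above the table, on a leg at each end; clears a nut flat in the pocket by 2.5 mm, is blocked by a nut still on the plate.
- knob (a point): Middle (half-way up) of the upright black knob in the middle of the bridge's top: diameter 16 mm, 30 mm tall, from 45.5 to 75.5 mm above the table; its middle is 60.5 mm up. Moves with the bridge.
- small_nut_center (a point): Centre of a small loose hex nut lying on the plate beside the pocket, on the +y side; 17 mm across flats, 9 mm high. To be left alone.
- washer: Loose steel washer lying on the plate beside the pocket, on the -y side; outer diameter 24 mm, 4 mm thick; origin at the centre of its underside. To be left alone.
- clamp_fork: Loose aluminium clamping fork, about 105 x 32 x 10 mm, lying on the table on the +y side of the fixture; origin on its underside. To be left alone.
- lens_post: Loose small lens on a post, 90 mm tall, 34 mm wide, standing on the table on the +y side of the fixture; origin under its foot. To be left alone.
- driver: Loose screwdriver, 170 mm long, lying on the table on the -y side of the fixture. To be left alone.
- mouse: Black computer mouse, 100 x 60 x 33 mm, on the table on the -y side of the fixture; origin under its middle. To be left alone.
- vial: Small amber jar, 26 mm in diameter, 50 mm tall, standing on the table on the -y side of the fixture; origin under its middle. To be left alone.
Things that resemble listed ones, but are neither listed nor needed, are in the scene too. Of the things shaped like the part that bears big_nut_center, the bare steel one is meant.

How it is judged:
On the way, in this order (a step that is already met when the one before it is completed fails the run):
1. the big nut lies flat in the pocket while the bridge is still open (z of big_nut_center in the frame of fixture between 0.026 and 0.03 m and x of big_nut_center in the frame of fixture between 0 and 0.04 m and y of big_nut_center in the frame of fixture between -0.012 and 0.012 m and angle between big_nut_center's own z axis and vertical below 0.08 rad and value of joint bridge below 0.02 m), for 0.2 s.
2. the bridge is slid home over it (z of big_nut_center in the frame of fixture between 0.026 and 0.03 m and x of big_nut_center in the frame of fixture between 0 and 0.04 m and y of big_nut_center in the frame of fixture between -0.012 and 0.012 m and angle between big_nut_center's own z axis and vertical below 0.08 rad and value of joint bridge above 0.075 m), for 0.2 s.
At the end, for the whole second after the job is handed in: The big nut lies flat (within 0.08 rad) at the bottom of the pocket (its centre 28 mm above the table within 2 mm, 0 to 40 mm along the fixture's x and within 12 mm of y = 0), at rest, and the bridge is home within 3 mm of its stop (all of step 2 and linear speed of big_nut below 0.01 m/s); the robot touches nothing.
It fails at once if the big nut is pushed with more than 15 N or gripped (contact force between the fingers and big_nut above 15 N).
It fails at once if the big nut is lifted more than 8 mm off the plate (z of big_nut_center in the frame of fixture above 0.042 m).
It fails at once if the small nut or the washer on the plate is moved more than 15 mm (distance of any of small_nut_center, washer from where it was at the start of the episode above 0.015 m).
It fails at once if a thing standing around the fixture is moved more than 25 mm (distance of any of clamp_fork, lens_post, driver, mouse, vial from where it was at the start of the episode above 0.025 m).
It also fails if it takes over 53 s, if anything falls off the work surface, if the arm or the gripper's body presses on something with over 40 N, if the wrist force passes 120 N, or if a joint passes its speed limit or range.

## Working session

There is one attempt and no reset: what is moved stays moved. The work goes in short steps, Python scripts to look and compute and a tool call to move; the robot and the scene stay as the last step left them, time stands still between calls to the robot, and variables do not carry over. Pictures are saved under pics/ and viewed, at most 10 in all, crops included, and the job is handed in when it is done.

Besides the shell and the picture viewer there is one more tool, called as name([rows], argument=value, ...), one row to a line, values as JSON. apply_moves: Moves the arm, as the interface text tells. Its arguments: {"type":"object","properties":{"targets":{"type":"array"}},"required":["targets"]}

```bash
mkdir -p pics; cat > h.py <<'E'
from plant import *
import numpy as np, cv2
def save(cam,fn,crop=None,scale=1):
    f=grab_frame(cam)
    if crop: f=f[crop[1]:crop[3],crop[0]:crop[2]]
    cv2.imwrite('pics/'+fn,cv2.resize(f[:,:,::-1],None,fx=scale,fy=scale,interpolation=cv2.INTER_CUBIC))
def px2w(cam,u,v,z):
    c=get_calibration(cam);K=np.array(c['camera_matrix']);T=np.array(c['pose'])
    d=np.linalg.solve(K,[u,v,1.]);d=T[:3,:3]@np.array([d[0],-d[1],-d[2]])
    return T[:3,3]+d*(z-T[2,3])/d[2]
def w2px(cam,p):
    c=get_calibration(cam);K=np.array(c['camera_matrix']);T=np.array(c['pose'])
    q=T[:3,:3].T@(np.array(p)-T[:3,3]);q=K@np.array([q[0],-q[1],-q[2]]);return q[:2]/q[2]
E
python3 - <<'E'
from h import *
np.set_printoptions(precision=4,suppress=True)
save('top','t1.png',None,1.5);save('scene','s1.png',None,1.5)
for cam in('top','scene'):
    c=get_calibration(cam);print(np.array(c['camera_matrix']).tolist(),np.array(c['pose'])[:3,3], {k:c[k] for k in c if k not in('camera_matrix','pose')})
    for q in('fixture','big_nut_center','knob','small_nut_center','washer','bridge'):
        print(cam,q,[(np.round(r['point'],4).tolist(),round(r['score'],2)) for r in recognise(cam,q)])
print(state())
E
```

```text
[[445.25793891131303, 0.0, 251.568873412558], [0.0, 445.25793891131303, 204.1875126371049], [0.0, 0.0, 1.0]] [0.4966 0.0056 0.9012] {}
top fixture [([0.5807, 0.0727, 0.0222], 0.74), ([0.5829, 0.2225, 0.0116], 0.69)]
top big_nut_center [([0.366, -0.0446, 0.0103], 0.9), ([0.3514, 0.0591, 0.0099], 0.84), ([0.5189, 0.0652, 0.0371], 0.67), ([0.3447, 0.1459, 0.0094], 0.58), ([0.579, 0.071, 0.0225], 0.43)]
top knob [([0.6754, 0.0557, 0.0442], 0.86)]
top small_nut_center [([0.616, 0.1251, 0.0337], 0.6)]
top washer [([0.5914, 0.0089, 0.0258], 0.66)]
top bridge [([0.6784, 0.0517, 0.0427], 0.81)]
[[400.5609997396115, 0.0, 253.91186200940982], [0.0, 400.5609997396115, 191.0012833455163], [0.0, 0.0, 1.0]] [1.1467 0.1897 0.4933] {}
scene fixture [([0.6634, 0.0793, 0.0244], 0.75), ([0.5327, 0.0664, 0.0351], 0.24)]
scene big_nut_center [([0.3604, 0.1474, 0.0126], 0.77), ([0.3603, 0.0614, 0.0131], 0.68), ([0.5317, 0.0629, 0.0362], 0.53), ([0.3733, -0.0377, 0.0102], 0.52), ([0.665, 0.0764, 0.0262], 0.43)]
scene knob [([0.6877, 0.0661, 0.0412], 0.96)]
scene small_nut_center []
scene washer []
scene bridge [([0.6812, 0.0628, 0.0433], 0.6)]
{'time': 0.7, 'joint_pos': array([-1.256 ,  0.0526,  1.6129, -0.    ,  1.476 , -0.119 ]), 'joint_vel': array([ 0.0001, -0.0007,  0.0001, -0.0011,  0.0008, -0.0016]), 'joint_efforts': array([  0.0001, -39.3549, -37.037 ,  -0.0001,   0.0003,  -0.    ]), 'tool_pos': array([ 0.2627, -0.5671,  0.2159]), 'tool_rot': array([0.0001, 0.9766, 0.2152, 0.    ]), 'contact_force': array([ 0.0281, -0.3915,  0.5634]), 'ft_torque': array([ 0.0094, -0.038 ,  0.0036]), 'grasp_force': 0.0, 'gripper_width': 1.0009212039222763}
```

View pics/t1.png

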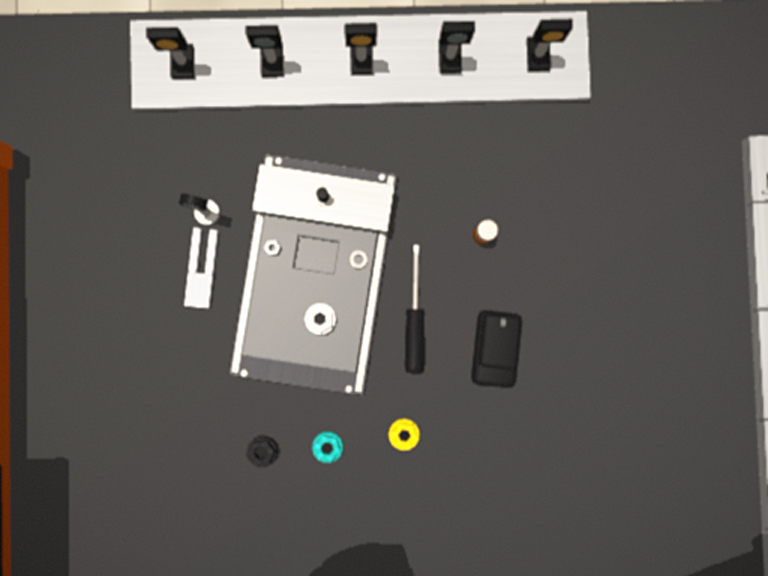

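View pics/s1.png

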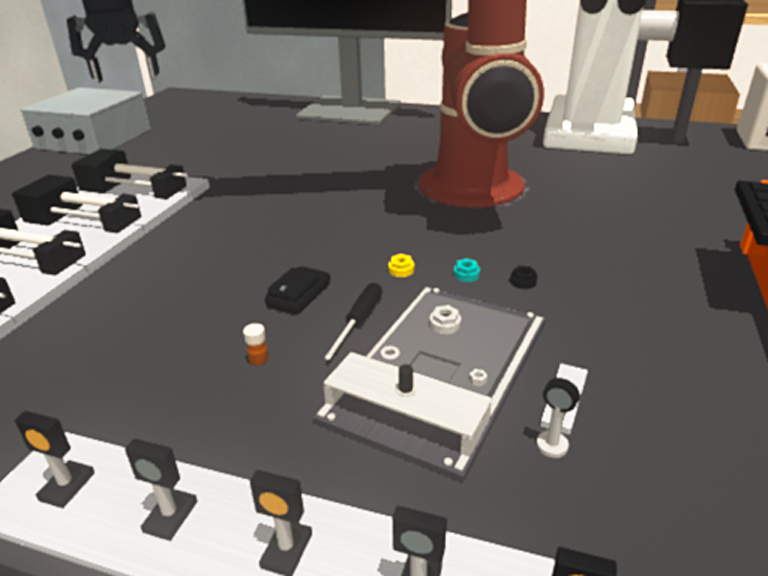

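The top view shows the fixture rotated slightly clockwise, the pocket at about (316,255), the bare nut at (319,319) and the knob at (323,195) in the 1.5x picture. The small nut is at (272,247) and the washer at (358,259). I'll take a closer crop for measuring.

```bash
python3 - <<'E'
from h import *
save('top','t2.png',(150,95,275,270),4)
np.set_printoptions(precision=4,suppress=True)
for q in ['fixture','big_nut_center','knob','washer','small_nut_center']:
    for r in regions_of('top',q):
        m=r['pixels'].astype(np.uint8);v,u=np.nonzero(m)
        print(q,round(r['score'],2),m.sum(),u.mean(),v.mean(),cv2.minAreaRect(np.c_[u,v].astype(np.float32)))
E
```

```text
fixture 0.63 13141 208.13043147401262 182.35735484361922 ((208.21099853515625, 182.87863159179688), (92.37474060058594, 150.23251342773438), 8.746161460876465)
fixture 0.25 1511 330.84447385837194 232.60026472534744 ((330.8597717285156, 232.76217651367188), (30.589536666870117, 50.79850387573242), 6.34019136428833)
big_nut_center 0.91 339 174.2536873156342 300.7315634218289 ((174.0, 301.0), (20.0, 20.0), 90.0)
big_nut_center 0.82 321 268.73208722741435 289.37071651090343 ((268.5, 289.5), (19.0, 19.0), 90.0)
big_nut_center 0.58 312 217.875 297.71794871794873 ((218.1000518798828, 297.7000427246094), (19.230182647705078, 19.230182647705078), 63.43495178222656)
knob 0.78 2788 214.8941893830703 131.61764705882354 ((215.18377685546875, 132.50270080566406), (91.29009246826172, 32.544189453125), 8.972626686096191)
washer 0.62 13120 208.09428353658538 182.2516768292683 ((208.39434814453125, 183.54635620117188), (92.45621490478516, 151.50936889648438), 8.054413795471191)
```

View pics/t2.png

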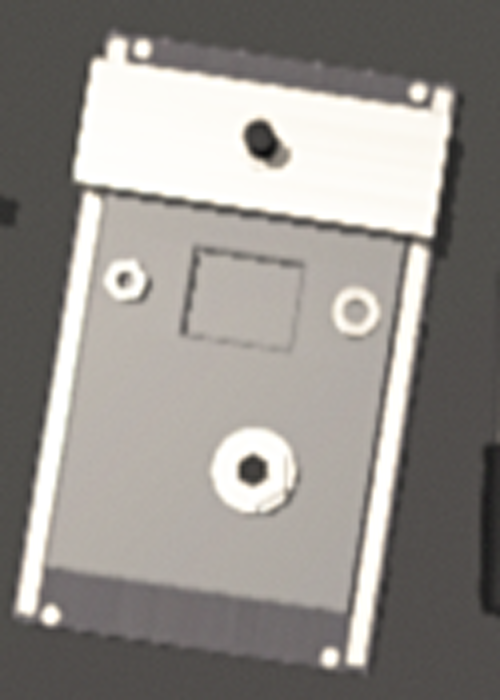

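The crop shows the pocket corners at about (194,247), (303,263), (292,351) and (183,336). The nut is at (253,471), the knob top at (261,137), and the four base screws are clear.

```bash
python3 - <<'E'
from h import *
np.set_printoptions(precision=4,suppress=True)
P=lambda u,v,z:px2w('top',150+(u-1.5)/4,95+(v-1.5)/4,z)[:2]
sc=np.array([P(*a,.013) for a in[(143,49),(418,92),(330,657),(51,615)]])
pk=np.array([P(*a,.024) for a in[(194,247),(303,263),(292,351),(183,336)]])
print(sc,pk)
for n,c in(('screws',sc),('pocket',pk)):
    ax=c[0]+c[1]-c[2]-c[3]; ay=c[0]+c[3]-c[1]-c[2]
    print(n,c.mean(0),np.arctan2(ax[1],ax[0]),np.arctan2(-ay[0],ay[1]),np.linalg.norm(ax)/2,np.linalg.norm(ay)/2)
o=sc.mean(0);ax=sc[0]+sc[1]-sc[2]-sc[3];y=np.arctan2(ax[1],ax[0])
R=np.array([[np.cos(y),np.sin(y)],[-np.sin(y),np.cos(y)]])
print('yaw',y)
for n,p in(('pocket',pk.mean(0)),('nut',P(253,471,.036)),('nuthole',P(252,471,.044)),('knob',P(261,136,.0755)),('small',P(126,279,.033)),('washer',P(355,312,.028)),('platenear',P(200,591,.024)),('bridgeL',P(80,187,.0455)),('bridgeR',P(434,238,.0455))):
    print(n,p,'fix',R@(p-o))
print(state()['time'])
E
```

```text
[[ 0.7336  0.1167]
 [ 0.7084 -0.0209]
 [ 0.4266  0.031 ]
 [ 0.4514  0.1686]] [[0.6312 0.0924]
 [0.6218 0.0388]
 [0.5783 0.0454]
 [0.5872 0.0989]]
screws [0.58   0.0739] -0.18191876898640075 -0.1801831626940594 0.28670745094639694 0.13982331293414493
pocket [0.6046 0.0689] -0.14789084481014084 -0.16880163034521098 0.04422371372825255 0.054323076041788466
yaw -0.18191876898640075
pocket [0.6046 0.0689] fix [ 0.0251 -0.0004]
nut [0.5193 0.0653] fix [-0.0581 -0.0194]
nuthole [0.5191 0.0652] fix [-0.0583 -0.0195]
knob [0.6746 0.0549] fix [ 0.0964 -0.0016]
small [0.615  0.1251] fix [0.0251 0.0567]
washer [0.5963 0.0138] fix [ 0.027  -0.0562]
platenear [0.4616 0.0935] fix [-0.12   -0.0021]
bridgeL [0.6584 0.1445] fix [0.0644 0.0836]
bridgeR [ 0.6292 -0.0256] fix [ 0.0664 -0.0889]
1.0
```

apply_moves([
  {"translation":[0,0,0],"twist":1,"hand":0.28},
  {"translation":[0,0,0],"twist":1,"hand":0.28},
  {"translation":[0,0,0],"twist":1,"hand":0.28},
  {"translation":[0,0,0],"twist":1,"hand":0.28},
  {"translation":[0,0,0],"twist":1,"hand":0.28},
  {"translation":[0,0,0],"twist":1,"hand":0.28},
  {"translation":[0,0,0],"twist":0.16,"hand":0.28},
])

```text
time: 1.7
tool_pos: [0.2627, -0.5671, 0.2158]
tool_rot: [0.0, 0.996, -0.091, -0.0]
contact_force: [0.3, 0.8, 0.2]
gripper_width: 0.277
grasp_force: 0.0
```

apply_moves([
  {"translation":[0.1,-0.4,0],"twist":0,"hand":0.28},
  {"translation":[0.1,-0.4,0],"twist":0,"hand":0.28},
  {"translation":[0.1,-0.4,0],"twist":0,"hand":0.28},
  {"translation":[0.1,-0.4,0],"twist":0,"hand":0.28},
  {"translation":[0.1,-0.4,0],"twist":0,"hand":0.28},
  {"translation":[0.1,-0.4,0],"twist":0,"hand":0.28},
  {"translation":[0.1,-0.4,0],"twist":0,"hand":0.28},
  {"translation":[0.1,-0.4,0],"twist":0,"hand":0.28},
])

```text
time: 2.5
tool_pos: [0.3998, -0.2654, 0.2161]
tool_rot: [0.0, 0.996, -0.09, 0.0]
contact_force: [0.0, 0.2, -0.5]
gripper_width: 0.282
grasp_force: 0.0
```

```bash
cat >> h.py <<'E'
def fix():
    s=state();q=s['tool_rot'];p=s['tool_pos'];y=-.182
    R=np.array([[np.cos(y),np.sin(y)],[-np.sin(y),np.cos(y)]])
    th=np.arctan2(2*(q[1]*q[2]+q[0]*q[3]),1-2*(q[2]**2+q[3]**2))
    print('t',round(s['time'],2),'fix',np.round(R@(p[:2]-[.58,.0739]),4),'z',round(p[2],4),'yawrel',round(th-y,4),'F',np.round(R@s['contact_force'][:2],2),round(s['contact_force'][2],2),'w',round(s['gripper_width'],3))
E
python3 -c "from h import *;fix()"
```

```text
t 2.5 fix [-0.1158 -0.3663] z 0.2161 yawrel 0.0013 F [-0.    0.21] -0.52 w 0.282
```

apply_moves([
  {"translation":[0,-0.4,0],"twist":0,"hand":0.28},
  {"translation":[0,-0.4,0],"twist":0,"hand":0.28},
  {"translation":[0,-0.4,0],"twist":0,"hand":0.28},
  {"translation":[0,-0.4,0],"twist":0,"hand":0.28},
  {"translation":[0,-0.4,0],"twist":0,"hand":0.28},
  {"translation":[0,-0.4,0],"twist":0,"hand":0.28},
  {"translation":[0,-0.4,0],"twist":0,"hand":0.28},
  {"translation":[0,-0.4,0],"twist":0,"hand":0.28},
])

```text
time: 3.3
tool_pos: [0.4574, 0.0495, 0.2162]
tool_rot: [0.0, 0.996, -0.09, 0.001]
contact_force: [0.8, -0.2, -0.7]
gripper_width: 0.28
grasp_force: 0.0
```

apply_moves([
  {"translation":[0,0,0.3],"twist":0,"hand":0.28},
  {"translation":[0,0,0.3],"twist":0,"hand":0.28},
  {"translation":[0,0,0.3],"twist":0,"hand":0.28},
  {"translation":[0,0,0.3],"twist":0,"hand":0.28},
  {"translation":[0,0,0.15],"twist":0,"hand":0.28},
  {"translation":[0,0,0],"twist":0,"hand":0.28},
])

```text
time: 3.9
tool_pos: [0.455, 0.048, 0.078]
tool_rot: [0.0, 0.996, -0.09, -0.003]
contact_force: [-0.2, -0.3, 0.5]
gripper_width: 0.281
grasp_force: 0.0
```

```bash
python3 -c "
from h import *;fix();save('top','t3.png',(150,95,275,270),4)"
```

```text
t 3.9 fix [-0.1182 -0.0481] z 0.078 yawrel 0.0013 F [-0.18 -0.31] 0.54 w 0.281
```

apply_moves([
  {"translation":[0.06,-0.29,0],"twist":0,"hand":0.28},
  {"translation":[0,0,0],"twist":0,"hand":0.28},
  {"translation":[0,0,0.1],"twist":0,"hand":0.28},
  {"translation":[0,0,0.1],"twist":0,"hand":0.28},
  {"translation":[0,0,0.02],"twist":0,"hand":0.28},
  {"translation":[0,0,0],"twist":0,"hand":0.28},
])

```text
time: 4.55
tool_pos: [0.4675, 0.0748, 0.0577]
tool_rot: [0.0, 0.996, -0.091, -0.001]
contact_force: [-0.4, 0.5, 0.0]
gripper_width: 0.282
grasp_force: 0.0
```

```bash
python3 -c "
from h import *;fix();save('scene','s3.png',(200,150,400,320),4)"
```

```text
t 4.55 fix [-0.1108 -0.0194] z 0.0577 yawrel -0.0007 F [-0.46  0.39] 0.04 w 0.282
```

View pics/s3.png

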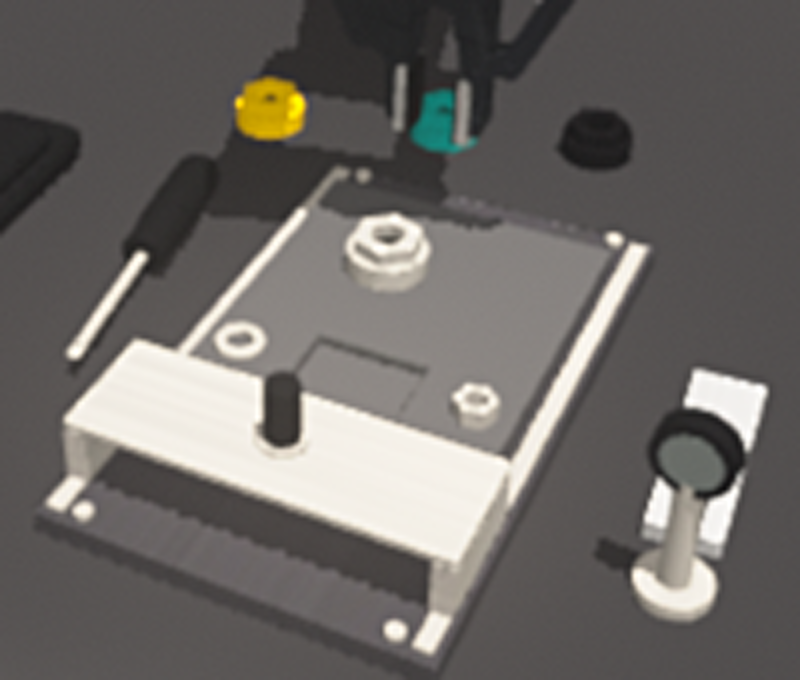

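```bash
python3 -c "
from h import *
for p in [(.4675,.0748,.0577),(.4675,.0748,.036),(.519,.0653,.034),(.6746,.0549,.0755),(.6046,.0689,.024),(.4,.0748,.12)]: print(p,(w2px('scene',p)-[200,150])*4)
fix();save('scene','s4.png',(200,60,400,230),4)"
```

```text
(0.4675, 0.0748, 0.0577) [430.33786476 156.33414586]
(0.4675, 0.0748, 0.036) [428.2999276  192.13624004]
(0.519, 0.0653, 0.034) [387.88141653 249.03626529]
(0.6746, 0.0549, 0.0755) [280.20307292 380.08944295]
(0.6046, 0.0689, 0.024) [353.15918277 375.94709126]
(0.4, 0.0748, 0.12) [461.99473997 -12.91123207]
t 4.6 fix [-0.1103 -0.0193] z 0.0583 yawrel -0.0007 F [-0.5   0.21] 0.39 w 0.281
```

View pics/s4.png

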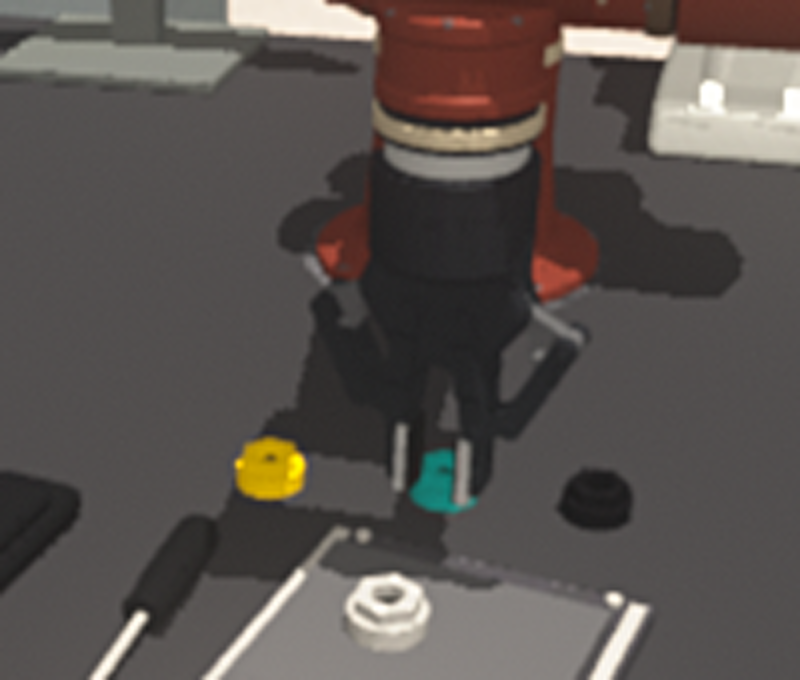

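The fingertips show at about row 500 of this crop, behind and above where the reported TCP projects. I'll cross-check with the top camera.

```bash
python3 -c "
from h import *
fix();save('top','t4.png',(130,150,290,270),5)
for p in [(.4675,.0748,.0577),(.4675,.0748,.036),(.4675,.0748,.15)]: print(p,(w2px('top',p)-[130,150])*5)
"
```

```text
t 4.65 fix [-0.11   -0.0192] z 0.0587 yawrel -0.0006 F [-0.28  0.23] 0.76 w 0.281
(0.4675, 0.0748, 0.0577) [388.57418823 448.4684446 ]
(0.4675, 0.0748, 0.036) [393.13103021 446.39761786]
(0.4675, 0.0748, 0.15) [366.24081981 458.61769632]
```

View pics/t4.png

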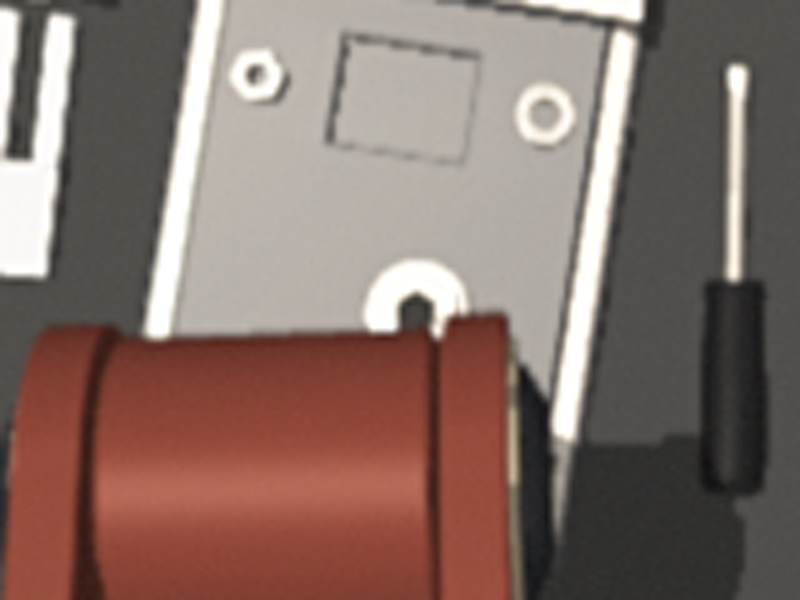

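apply_moves([
  {"translation":[0,0,0.03],"twist":0,"hand":0.28},
  {"translation":[0,0,0.03],"twist":0,"hand":0.28},
  {"translation":[0,0,0.02],"twist":0,"hand":0.28},
  {"translation":[0,0,0.01],"twist":0,"hand":0.28},
  {"translation":[0,0,0.01],"twist":0,"hand":0.28},
  {"translation":[0,0,0],"twist":0,"hand":0.28},
])

```text
time: 5.3
tool_pos: [0.4684, 0.0753, 0.0486]
tool_rot: [0.0, 0.996, -0.091, -0.0]
contact_force: [-0.3, -0.6, -0.2]
gripper_width: 0.283
grasp_force: 0.0
```

```bash
python3 -c "
from h import *
fix()
for q in ('big_nut_center','fixture'):print([(np.round(r['point'],3).tolist(),round(r['score'],2)) for r in recognise('scene',q)] if grab_frame('scene') is not None else 0)"
```

```text
t 5.3 fix [-0.11   -0.0188] z 0.0486 yawrel -0.0002 F [-0.21 -0.61] -0.23 w 0.283
[([0.361, 0.146, 0.013], 0.76), ([0.531, 0.066, 0.039], 0.69), ([0.375, -0.039, 0.01], 0.46)]
[([0.664, 0.076, 0.027], 0.64)]
```

apply_moves([
  {"translation":[0,0,0.01],"twist":0,"hand":0.28},
  {"translation":[0,0,0.01],"twist":0,"hand":0.28},
  {"translation":[0,0,0.01],"twist":0,"hand":0.28},
  {"translation":[0,0,0],"twist":0,"hand":0.28},
])

```text
time: 5.9
tool_pos: [0.4683, 0.0752, 0.0455]
tool_rot: [0.0, 0.996, -0.091, -0.0]
contact_force: [0.7, 0.4, -0.8]
gripper_width: 0.279
grasp_force: 0.0
```

apply_moves([
  {"translation":[0,0,0.01],"twist":0,"hand":0.28},
  {"translation":[0,0,0.01],"twist":0,"hand":0.28},
  {"translation":[0,0,0],"twist":0,"hand":0.28},
])

```text
time: 6.2
tool_pos: [0.4684, 0.0753, 0.0436]
tool_rot: [0.0, 0.996, -0.091, -0.0]
contact_force: [-0.2, -0.6, -0.1]
gripper_width: 0.28
grasp_force: 0.0
```

apply_moves([
  {"translation":[0,0,0.01],"twist":0,"hand":0.28},
  {"translation":[0,0,0.01],"twist":0,"hand":0.28},
  {"translation":[0,0,0],"twist":0,"hand":0.28},
])

```text
time: 6.5
tool_pos: [0.4683, 0.0752, 0.0416]
tool_rot: [0.0, 0.996, -0.091, -0.0]
contact_force: [-0.1, -0.7, 0.4]
gripper_width: 0.279
grasp_force: 0.0
```

apply_moves([
  {"translation":[0,0,0.01],"twist":0,"hand":0.28},
  {"translation":[0,0,0.01],"twist":0,"hand":0.28},
  {"translation":[0,0,0],"twist":0,"hand":0.28},
])

```text
time: 6.8
tool_pos: [0.4684, 0.0753, 0.0396]
tool_rot: [0.0, 0.996, -0.091, -0.0]
contact_force: [0.8, -0.2, 0.8]
gripper_width: 0.279
grasp_force: 0.0
```

apply_moves([
  {"translation":[0,0,0.01],"twist":0,"hand":0.28},
  {"translation":[0,0,0.01],"twist":0,"hand":0.28},
  {"translation":[0,0,0],"twist":0,"hand":0.28},
])

```text
time: 7.1
tool_pos: [0.4684, 0.0752, 0.0376]
tool_rot: [0.0, 0.996, -0.091, -0.0]
contact_force: [0.2, -0.7, 0.3]
gripper_width: 0.277
grasp_force: 0.0
```

```bash
python3 -c "
from h import *
fix();save('scene','s5.png',(260,150,360,225),8)
for p in [(.4683,.0752,.0376),(.4683,.0752,.024),(.4683,.0752,.016)]: print(p,(w2px('scene',p)-[260,150])*8)
"
```

```text
t 7.1 fix [-0.11   -0.0189] z 0.0376 yawrel -0.0003 F [ 0.34 -0.6 ] 0.26 w 0.277
(0.4683, 0.0752, 0.0376) [377.82082674 380.96898058]
(0.4683, 0.0752, 0.024) [375.30951712 424.92570931]
(0.4683, 0.0752, 0.016) [373.85304623 450.41905964]
```

View pics/s5.png

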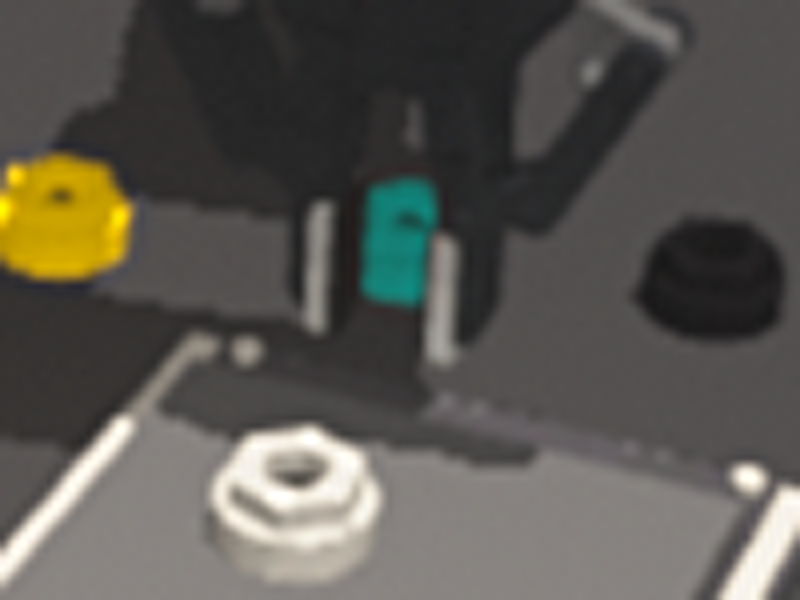

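The fingertips show at (375,345) while the TCP projects to (378,381), so the real tips look about 30 mm higher than the report suggests. I'll keep feeling downward gently to find out.

apply_moves([
  {"translation":[0,0,0.01],"twist":0,"hand":0.28},
  {"translation":[0,0,0.01],"twist":0,"hand":0.28},
  {"translation":[0,0,0.01],"twist":0,"hand":0.28},
  {"translation":[0,0,0],"twist":0,"hand":0.28},
])

```text
time: 7.55
tool_pos: [0.4683, 0.0752, 0.0346]
tool_rot: [0.0, 0.996, -0.091, -0.0]
contact_force: [-0.0, -0.1, 0.2]
gripper_width: 0.281
grasp_force: 0.0
```

apply_moves([
  {"translation":[0,0,0.01],"twist":0,"hand":0.28},
  {"translation":[0,0,0.01],"twist":0,"hand":0.28},
  {"translation":[0,0,0.01],"twist":0,"hand":0.28},
  {"translation":[0,0,0],"twist":0,"hand":0.28},
])

```text
time: 7.95
tool_pos: [0.4683, 0.0753, 0.0316]
tool_rot: [-0.0, 0.996, -0.091, -0.0]
contact_force: [-0.0, -0.3, 0.2]
gripper_width: 0.279
grasp_force: 0.0
```

```bash
python3 -c "
from h import *
fix()
f=grab_frame('scene');g=grab_frame('top')
cv2.imwrite('pics/s6.png',np.hstack([cv2.resize(f[130:230,250:370],(480,400)),cv2.resize(g[200:300,190:270],(320,400))])[:,:,::-1])
for p in [(.4683,.0752,.0316)]: print(p,(w2px('scene',p)-[250,130])*4)
"
```

```text
t 7.95 fix [-0.1101 -0.0189] z 0.0316 yawrel -0.0002 F [ 0.03 -0.28] 0.21 w 0.279
(0.4683, 0.0752, 0.0316) [228.35367941 280.22928786]
```

View pics/s6.png

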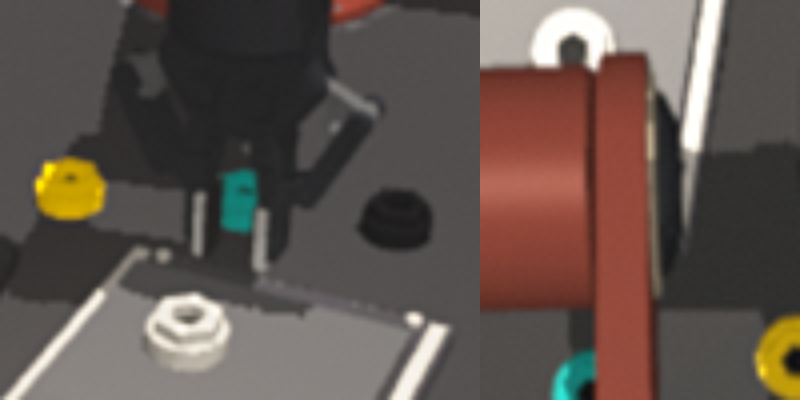

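Tips (about row 262) still show well above the plate, which is consistent with about z = 0.04. I'll continue probing.

apply_moves([
  {"translation":[0,0,0.01],"twist":0,"hand":0.28},
  {"translation":[0,0,0.01],"twist":0,"hand":0.28},
  {"translation":[0,0,0.01],"twist":0,"hand":0.28},
  {"translation":[0,0,0],"twist":0,"hand":0.28},
])

```text
time: 8.45
tool_pos: [0.4683, 0.0752, 0.0286]
tool_rot: [0.0, 0.996, -0.091, -0.0]
contact_force: [-0.2, -0.2, 0.1]
gripper_width: 0.282
grasp_force: 0.0
```

apply_moves([
  {"translation":[0,0,0.01],"twist":0,"hand":0.28},
  {"translation":[0,0,0.01],"twist":0,"hand":0.28},
  {"translation":[0,0,0.01],"twist":0,"hand":0.28},
  {"translation":[0,0,0],"twist":0,"hand":0.28},
])

```text
time: 8.85
tool_pos: [0.4683, 0.0753, 0.0256]
tool_rot: [0.0, 0.996, -0.091, -0.0]
contact_force: [-1.4, -0.5, -0.6]
gripper_width: 0.276
grasp_force: 0.0
```

apply_moves([
  {"translation":[0,0,0.01],"twist":0,"hand":0.28},
  {"translation":[0,0,0.01],"twist":0,"hand":0.28},
  {"translation":[0,0,0],"twist":0,"hand":0.28},
])

```text
time: 9.15
tool_pos: [0.4684, 0.0752, 0.0236]
tool_rot: [0.0, 0.996, -0.091, -0.0]
contact_force: [-0.2, -0.3, 0.6]
gripper_width: 0.278
grasp_force: 0.0
```

apply_moves([
  {"translation":[0,0,0.01],"twist":0,"hand":0.28},
  {"translation":[0,0,0.01],"twist":0,"hand":0.28},
  {"translation":[0,0,0],"twist":0,"hand":0.28},
])

```text
time: 9.45
tool_pos: [0.4683, 0.0752, 0.0216]
tool_rot: [0.0, 0.996, -0.091, -0.0]
contact_force: [-0.3, 0.4, -0.1]
gripper_width: 0.276
grasp_force: 0.0
```

apply_moves([
  {"translation":[0,0,0.01],"twist":0,"hand":0.28},
  {"translation":[0,0,0.01],"twist":0,"hand":0.28},
  {"translation":[0,0,0],"twist":0,"hand":0.28},
])

```text
time: 9.75
tool_pos: [0.4683, 0.0752, 0.0196]
tool_rot: [0.0, 0.996, -0.091, -0.0]
contact_force: [0.4, 0.5, 0.2]
gripper_width: 0.279
grasp_force: 0.0
```

apply_moves([
  {"translation":[0,0,0.01],"twist":0,"hand":0.28},
  {"translation":[0,0,0.01],"twist":0,"hand":0.28},
  {"translation":[0,0,0],"twist":0,"hand":0.28},
])

```text
time: 10.05
tool_pos: [0.4683, 0.0753, 0.0176]
tool_rot: [-0.0, 0.996, -0.091, -0.0]
contact_force: [-0.5, 0.4, -0.0]
gripper_width: 0.281
grasp_force: 0.0
```

```bash
python3 -c "
from h import *
fix()
f=grab_frame('scene')
cv2.imwrite('pics/s7.png',cv2.resize(f[155:235,260:350],(720,640),interpolation=cv2.INTER_CUBIC)[:600,:,::-1])
for p in [(.4683,.0752,.024),(.4683,.0752,.0176)]: print(p,(w2px('scene',p)-[260,155])*8)
"
```

```text
t 10.05 fix [-0.1101 -0.0189] z 0.0176 yawrel -0.0002 F [-0.58  0.34] -0.04 w 0.281
(0.4683, 0.0752, 0.024) [375.30951712 384.92570931]
(0.4683, 0.0752, 0.0176) [374.14312563 405.34165246]
```

View pics/s7.png

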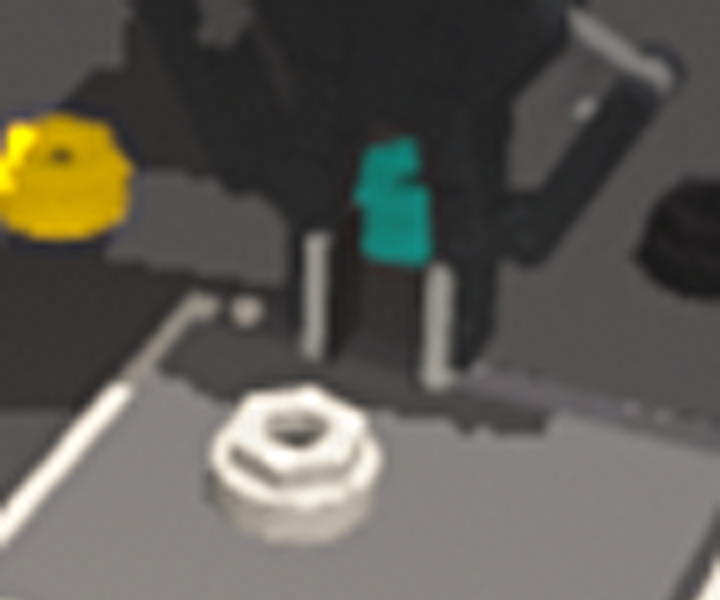

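Fingertips at (313,358) and (438,388) are now only a few mm above the plate, and the sideways position matches. A few more mm to feel the plate.

apply_moves([
  {"translation":[0,0,0.01],"twist":0,"hand":0.28},
  {"translation":[0,0,0.01],"twist":0,"hand":0.28},
  {"translation":[0,0,0],"twist":0,"hand":0.28},
])

```text
time: 10.4
tool_pos: [0.4684, 0.0753, 0.0156]
tool_rot: [0.0, 0.996, -0.091, -0.0]
contact_force: [-0.6, -0.1, -0.3]
gripper_width: 0.276
grasp_force: 0.0
```

apply_moves([
  {"translation":[0,0,0.01],"twist":0,"hand":0.28},
  {"translation":[0,0,0],"twist":0,"hand":0.28},
])

```text
time: 10.6
tool_pos: [0.4684, 0.0752, 0.0147]
tool_rot: [0.0, 0.996, -0.091, -0.0]
contact_force: [0.9, -0.8, -0.2]
gripper_width: 0.276
grasp_force: 0.0
```

apply_moves([
  {"translation":[0,0,0.01],"twist":0,"hand":0.28},
  {"translation":[0,0,0],"twist":0,"hand":0.28},
])

```text
time: 10.8
tool_pos: [0.4684, 0.0753, 0.0136]
tool_rot: [0.0, 0.996, -0.091, -0.0]
contact_force: [0.3, 1.0, -0.0]
gripper_width: 0.278
grasp_force: 0.0
```

apply_moves([
  {"translation":[0,0,0.01],"twist":0,"hand":0.28},
  {"translation":[0,0,0],"twist":0,"hand":0.28},
])

```text
time: 11.0
tool_pos: [0.4684, 0.0752, 0.0127]
tool_rot: [0.0, 0.996, -0.091, -0.0]
contact_force: [0.6, -0.2, 0.4]
gripper_width: 0.28
grasp_force: 0.0
```

apply_moves([
  {"translation":[0,0,0.01],"twist":0,"hand":0.28},
  {"translation":[0,0,0],"twist":0,"hand":0.28},
])

```text
time: 11.2
tool_pos: [0.4684, 0.0752, 0.0117]
tool_rot: [-0.0, 0.996, -0.091, -0.0]
contact_force: [0.4, 0.2, 1.1]
gripper_width: 0.283
grasp_force: 0.0
```

apply_moves([
  {"translation":[0,0,0.01],"twist":0,"hand":0.28},
  {"translation":[0,0,0],"twist":0,"hand":0.28},
])

```text
time: 11.4
tool_pos: [0.4684, 0.0753, 0.0107]
tool_rot: [0.0, 0.996, -0.091, -0.0]
contact_force: [0.0, 0.2, -0.2]
gripper_width: 0.279
grasp_force: 0.0
```

apply_moves([
  {"translation":[0,0,0.01],"twist":0,"hand":0.28},
  {"translation":[0,0,0],"twist":0,"hand":0.28},
])

```text
time: 11.6
tool_pos: [0.4684, 0.0752, 0.0097]
tool_rot: [0.0, 0.996, -0.091, -0.0]
contact_force: [0.2, -0.6, 0.0]
gripper_width: 0.282
grasp_force: 0.0
```

apply_moves([
  {"translation":[0,0,0.01],"twist":0,"hand":0.28},
  {"translation":[0,0,0],"twist":0,"hand":0.28},
])

```text
time: 11.8
tool_pos: [0.4684, 0.0752, 0.0087]
tool_rot: [0.0, 0.996, -0.091, -0.0]
contact_force: [-0.5, -0.9, -0.1]
gripper_width: 0.279
grasp_force: 0.0
```

```bash
python3 -c "
from h import *
fix()
f=grab_frame('scene').astype(int).sum(2)//3
print(f[194:218,296:322])
"
```

```text
t 11.8 fix [-0.11   -0.0189] z 0.0087 yawrel -0.0002 F [-0.27 -1.01] -0.14 w 0.279
[[ 41  56 119 145  97  39  36  38  41  48  52  51  50  50  49  47  57 118
  146 131  83  42  42  41  41  51]
 [ 41  57 119 146  97  39  36  37  42  47  51  50  51  51  50  48  57 117
  145 125  74  41  43  41  41  56]
 [ 42  65 122 146  98  40  35  37  42  50  52  52  50  51  49  47  57 116
  143 123  72  43  42  42  41  59]
 [ 46  72 126 138  89  40  36  38  46  53  56  55  53  53  52  46  57 117
  144 122  71  42  44  41  40  59]
 [ 48  74 126 129  79  38  38  38  48  56  57  58  57  56  53  49  67 120
  145 122  73  44  44  41  40  59]
 [ 56  78 127 128  78  38  37  41  52  60  58  57  57  57  56  52  73 123
  148 120  68  43  46  43  41  64]
 [ 68  88 130 129  79  38  37  49  65  68  66  63  60  59  57  52  74 128
  152 117  64  43  45  43  46  71]
 [ 69  91 128 127  78  38  42  61  72  74  72  71  69  68  64  57  87 137
  155 114  58  43  42  42  66  88]
 [ 68  88 119 118  71  37  53  70  74  74  74  74  74  73  71  63  99 142
  154 109  50  41  43  58  87 100]
 [129 156 186 166 100  56  62  70  7
[... 899 characters left out ...]
31 130 132
  131 131 131 131 131 131 132 132]
 [247 234 231 227 225 221 224 192 185 232 238 182 130 128 131 130 131 130
  131 132 131 131 130 131 130 131]
 [215 196 191 189 182 176 171 170 213 241 228 168 129 130 132 131 132 131
  130 131 131 131 131 131 131 131]
 [172 165 167 170 171 170 172 195 234 241 203 144 127 129 132 131 132 131
  131 132 130 131 132 130 131 131]
 [176 176 183 195 199 200 202 212 227 218 169 133 129 131 132 132 131 131
  132 131 131 132 130 131 132 130]
 [214 221 228 233 233 231 226 203 193 180 150 132 131 131 131 133 132 132
  131 132 130 131 132 132 131 132]
 [221 233 238 233 220 215 208 186 174 164 145 132 132 132 132 132 131 132
  131 133 132 132 130 132 131 131]]
```

```bash
python3 -c "
from h import *
y=-.182;R=np.array([[np.cos(y),np.sin(y)],[-np.sin(y),np.cos(y)]])
for z in (.012,.018,.024,.03,.036):
  print(z,[np.round(R@(px2w('scene',u,v,z)[:2]-[.58,.0739]),4) for u,v in ((314.5,206.7),(298.5,202.7))])
print('plate near edge check', R@(px2w('top',150+200/4,95+591/4,.024)[:2]-[.58,.0739]))
"
```

```text
0.012 [array([-0.1213, -0.0059]), array([-0.1203, -0.0415])]
0.018 [array([-0.1131, -0.0031]), array([-0.1121, -0.0382])]
0.024 [array([-0.1049, -0.0004]), array([-0.1039, -0.035 ])]
0.03 [array([-0.0967,  0.0024]), array([-0.0957, -0.0318])]
0.036 [array([-0.0885,  0.0052]), array([-0.0875, -0.0286])]
plate near edge check [-0.12064716 -0.00297367]
```

apply_moves([
  {"translation":[0,0,0.01],"twist":0,"hand":0.28},
  {"translation":[0,0,0.01],"twist":0,"hand":0.28},
  {"translation":[0,0,0],"twist":0,"hand":0.28},
])

```text
time: 12.15
tool_pos: [0.4686, 0.0753, 0.0084]
tool_rot: [0.0, 0.996, -0.091, -0.001]
contact_force: [-5.5, 0.0, 12.0]
gripper_width: 0.283
grasp_force: 6.1
```

apply_moves([
  {"translation":[0,0,0.01],"twist":0,"hand":0.28},
  {"translation":[0,0,0],"twist":0,"hand":0.28},
])

```text
time: 12.35
tool_pos: [0.4686, 0.0753, 0.0084]
tool_rot: [0.0, 0.996, -0.091, -0.001]
contact_force: [-9.9, 0.3, 19.5]
gripper_width: 0.284
grasp_force: 9.6
```

apply_moves([
  {"translation":[0,0,0.01],"twist":0,"hand":0.28},
  {"translation":[0,0,0],"twist":0,"hand":0.28},
])

```text
time: 12.55
tool_pos: [0.4686, 0.0753, 0.0083]
tool_rot: [0.0, 0.996, -0.091, -0.002]
contact_force: [-13.0, -1.1, 26.7]
gripper_width: 0.274
grasp_force: 13.2
```

Plate felt at reported z = 0.0084, with the arm yielding at about 7 N/mm, so the tip is at reported z + 15.6 mm. I'll rise to about 3 mm off the plate and cradle the nut.

apply_moves([
  {"translation":[0,0,-0.067],"twist":0,"hand":0.28},
  {"translation":[0,0,0],"twist":0,"hand":0.28},
  {"translation":[0.05,0,0],"twist":0,"hand":0.28},
  {"translation":[0.05,0,0],"twist":0,"hand":0.28},
  {"translation":[0.05,0,0],"twist":0,"hand":0.28},
  {"translation":[0.05,0,0],"twist":0,"hand":0.28},
  {"translation":[0.03,0,0],"twist":0,"hand":0.28},
  {"translation":[0,0,0],"twist":0,"hand":0.28},
])

```text
time: 13.35
tool_pos: [0.4915, 0.071, 0.0114]
tool_rot: [0.0, 0.996, -0.091, -0.0]
contact_force: [0.5, 0.1, -0.0]
gripper_width: 0.276
grasp_force: 0.0
```

```bash
python3 -c "
from h import *
fix()"
```

```text
t 13.35 fix [-0.0865 -0.0189] z 0.0114 yawrel -0.0004 F [0.45 0.19] -0.01 w 0.276
```

apply_moves([
  {"translation":[0.03,0,0],"twist":0,"hand":0.28},
  {"translation":[0.03,0,0],"twist":0,"hand":0.28},
  {"translation":[0.03,-0.01,0],"twist":0,"hand":0.28},
  {"translation":[0.03,-0.01,0],"twist":0,"hand":0.28},
  {"translation":[0.03,-0.01,0],"twist":0,"hand":0.28},
  {"translation":[0.03,-0.01,0],"twist":0,"hand":0.28},
  {"translation":[0.03,-0.01,0],"twist":0,"hand":0.28},
  {"translation":[0.03,-0.01,0],"twist":0,"hand":0.28},
])

```text
time: 14.15
tool_pos: [0.516, 0.0727, 0.0115]
tool_rot: [-0.0, 0.996, -0.091, -0.0]
contact_force: [0.1, -0.5, -1.2]
gripper_width: 0.281
grasp_force: 0.3
```

```bash
cat >> h.py <<'E'
def nut():
    # bright blob of nut in scene, near plate
    f=grab_frame('scene')
    for r in recognise('scene','big_nut_center'):
        if r['point'][0]>.45: print('nut',np.round(r['point'],4),round(r['score'],2))
E
python3 -c "
from h import *
fix();nut()"
```

```text
t 14.15 fix [-0.0627 -0.0127] z 0.0115 yawrel -0.0002 F [ 0.15 -0.49] -1.17 w 0.281
nut [0.5553 0.0682 0.0358] 0.9
nut [0.6794 0.0613 0.0439] 0.21
```

apply_moves([
  {"translation":[0.04,-0.015,0],"twist":0,"hand":0.28},
  {"translation":[0.04,-0.015,0],"twist":0,"hand":0.28},
  {"translation":[0.04,-0.015,0],"twist":0,"hand":0.28},
  {"translation":[0.04,-0.015,0],"twist":0,"hand":0.28},
  {"translation":[0.04,-0.015,0],"twist":0,"hand":0.28},
  {"translation":[0.04,-0.015,0],"twist":0,"hand":0.28},
  {"translation":[0.04,-0.015,0],"twist":0,"hand":0.28},
  {"translation":[0.04,-0.015,0],"twist":0,"hand":0.28},
])

```text
time: 15.05
tool_pos: [0.5498, 0.0787, 0.0115]
tool_rot: [0.0, 0.996, -0.091, -0.0]
contact_force: [-1.1, -0.3, 0.1]
gripper_width: 0.282
grasp_force: 0.6
```

```bash
python3 -c "
from h import *
fix();nut()"
```

```text
t 15.05 fix [-0.0306 -0.0007] z 0.0115 yawrel -0.0002 F [-1.07 -0.46] 0.08 w 0.282
nut [0.5887 0.0754 0.0363] 0.68
```

apply_moves([
  {"translation":[0.02,0,0],"twist":0,"hand":0.28},
  {"translation":[0.02,0,0],"twist":0,"hand":0.28},
  {"translation":[0.02,0,0],"twist":0,"hand":0.28},
  {"translation":[0.02,0,0],"twist":0,"hand":0.28},
  {"translation":[0.02,0,0],"twist":0,"hand":0.28},
  {"translation":[0.02,0,0],"twist":0,"hand":0.28},
  {"translation":[0.02,0,0],"twist":0,"hand":0.28},
  {"translation":[0.02,0,0],"twist":0,"hand":0.28},
])

```text
time: 15.95
tool_pos: [0.5656, 0.0757, 0.0116]
tool_rot: [0.0, 0.996, -0.091, 0.0]
contact_force: [-0.7, 0.3, -0.3]
gripper_width: 0.284
grasp_force: 0.4
```

apply_moves([
  {"translation":[0.01,0,0],"twist":0,"hand":0.28},
  {"translation":[0.01,0,0],"twist":0,"hand":0.28},
  {"translation":[0.01,0,0],"twist":0,"hand":0.28},
  {"translation":[0.01,0,0],"twist":0,"hand":0.28},
])

```text
time: 16.35
tool_pos: [0.5691, 0.075, 0.0114]
tool_rot: [0.0, 0.996, -0.091, -0.0]
contact_force: [-1.0, 1.1, -0.4]
gripper_width: 0.28
grasp_force: 0.3
```

```bash
python3 -c "
from h import *
fix();nut()"
```

```text
t 16.35 fix [-0.0109 -0.0009] z 0.0114 yawrel -0.0002 F [-1.17  0.88] -0.39 w 0.28
nut [0.6058 0.0693 0.0348] 0.69
```

apply_moves([
  {"translation":[0.01,0,0],"twist":0,"hand":0.28},
  {"translation":[0.01,0,0],"twist":0,"hand":0.28},
  {"translation":[0.01,0,0],"twist":0,"hand":0.28},
  {"translation":[0,0,0],"twist":0,"hand":0.28},
])

```text
time: 16.85
tool_pos: [0.5723, 0.0744, 0.0116]
tool_rot: [-0.0, 0.996, -0.091, 0.0]
contact_force: [-0.9, 0.5, -0.1]
gripper_width: 0.277
grasp_force: 0.2
```

apply_moves([
  {"translation":[0.01,0,0],"twist":0,"hand":0.28},
  {"translation":[0.01,0,0],"twist":0,"hand":0.28},
  {"translation":[0,0,0],"twist":0,"hand":0.28},
])

```text
time: 17.15
tool_pos: [0.5742, 0.0741, 0.0115]
tool_rot: [0.0, 0.996, -0.091, 0.0]
contact_force: [-0.3, 0.5, -0.1]
gripper_width: 0.282
grasp_force: 0.2
```

apply_moves([
  {"translation":[0.01,0,0],"twist":0,"hand":0.28},
  {"translation":[0,0,0],"twist":0,"hand":0.28},
])

```text
time: 17.35
tool_pos: [0.5751, 0.0739, 0.0115]
tool_rot: [-0.0, 0.996, -0.091, 0.0]
contact_force: [0.3, -1.0, -0.3]
gripper_width: 0.281
grasp_force: 0.2
```

```bash
python3 -c "
from h import *
fix();nut()"
```

```text
t 17.35 fix [-0.0048 -0.0009] z 0.0115 yawrel -0.0002 F [ 0.43 -0.94] -0.27 w 0.281
nut [0.6119 0.0685 0.0345] 0.66
```

apply_moves([
  {"translation":[0.01,0,0],"twist":0,"hand":0.28},
  {"translation":[0.01,0,0],"twist":0,"hand":0.28},
  {"translation":[0,0,0],"twist":0,"hand":0.28},
])

```text
time: 17.75
tool_pos: [0.5771, 0.0735, 0.0115]
tool_rot: [0.0, 0.996, -0.091, 0.0]
contact_force: [-0.2, -0.1, 0.3]
gripper_width: 0.279
grasp_force: 0.2
```

apply_moves([
  {"translation":[0.01,0,0],"twist":0,"hand":0.28},
  {"translation":[0,0,0],"twist":0,"hand":0.28},
])

```text
time: 17.95
tool_pos: [0.5781, 0.0733, 0.0115]
tool_rot: [0.0, 0.996, -0.091, 0.0]
contact_force: [-0.4, -0.1, 0.6]
gripper_width: 0.281
grasp_force: 0.2
```

```bash
python3 -c "
from h import *
fix();nut()"
```

```text
t 17.95 fix [-0.0018 -0.0009] z 0.0115 yawrel -0.0002 F [-0.34 -0.19] 0.57 w 0.281
nut [0.6152 0.0696 0.0322] 0.69
```

apply_moves([
  {"translation":[0.01,0,0],"twist":0,"hand":0.28},
  {"translation":[0,0,0],"twist":0,"hand":0.28},
])

```text
time: 18.25
tool_pos: [0.5792, 0.0732, 0.0116]
tool_rot: [-0.0, 0.996, -0.091, 0.0]
contact_force: [-0.3, 0.3, -0.1]
gripper_width: 0.283
grasp_force: 0.1
```

apply_moves([
  {"translation":[0.01,0,0],"twist":0,"hand":0.28},
  {"translation":[0,0,0],"twist":0,"hand":0.28},
])

```text
time: 18.45
tool_pos: [0.58, 0.073, 0.0116]
tool_rot: [-0.0, 0.996, -0.091, -0.0]
contact_force: [-0.5, 0.3, 0.7]
gripper_width: 0.276
grasp_force: 0.3
```

```bash
python3 -c "
from h import *
fix();nut();save('scene','s8.png',(230,180,350,270),6)"
```

```text
t 18.45 fix [ 0.0001 -0.0009] z 0.0116 yawrel -0.0003 F [-0.53  0.21] 0.66 w 0.276
nut [0.6177 0.0719 0.0293] 0.71
```

apply_moves([
  {"translation":[0.01,0,0],"twist":0,"hand":0.28},
  {"translation":[0,0,0],"twist":0,"hand":0.28},
])

```text
time: 18.8
tool_pos: [0.581, 0.0728, 0.0115]
tool_rot: [0.0, 0.996, -0.091, -0.0]
contact_force: [-0.9, 0.5, -0.6]
gripper_width: 0.276
grasp_force: 0.4
```

apply_moves([
  {"translation":[0.01,0,0],"twist":0,"hand":0.28},
  {"translation":[0,0,0],"twist":0,"hand":0.28},
])

```text
time: 19.0
tool_pos: [0.5816, 0.0727, 0.0114]
tool_rot: [-0.0, 0.996, -0.091, -0.0]
contact_force: [-1.3, 0.9, 0.5]
gripper_width: 0.281
grasp_force: 1.0
```

```bash
python3 -c "
from h import *
fix();nut()"
```

```text
t 19.0 fix [ 0.0018 -0.0009] z 0.0114 yawrel -0.0002 F [-1.4   0.63] 0.54 w 0.281
nut [0.6155 0.0688 0.034 ] 0.72
```

apply_moves([
  {"translation":[0.01,0,0],"twist":0,"hand":0.28},
  {"translation":[0,0,0],"twist":0,"hand":0.28},
])

```text
time: 19.3
tool_pos: [0.582, 0.0726, 0.0112]
tool_rot: [0.0, 0.996, -0.091, -0.001]
contact_force: [-4.5, 0.8, 2.7]
gripper_width: 0.282
grasp_force: 2.1
```

apply_moves([
  {"translation":[-0.05,0,0],"twist":0,"hand":0.28},
  {"translation":[-0.15,0,0],"twist":0,"hand":0.28},
  {"translation":[-0.15,0,0],"twist":0,"hand":0.28},
  {"translation":[0,0,0],"twist":0,"hand":0.28},
])

```text
time: 19.7
tool_pos: [0.5476, 0.079, 0.0113]
tool_rot: [0.0, 0.996, -0.091, 0.0]
contact_force: [-0.5, 0.1, -0.2]
gripper_width: 0.282
grasp_force: 0.0
```

```bash
python3 -c "
from h import *
fix();nut();save('scene','s9.png',(230,180,350,270),6)"
```

```text
t 19.7 fix [-0.0328 -0.0008] z 0.0113 yawrel 0.0003 F [-0.52  0.03] -0.18 w 0.282
nut [0.6146 0.07   0.0307] 0.63
```

View pics/s9.png

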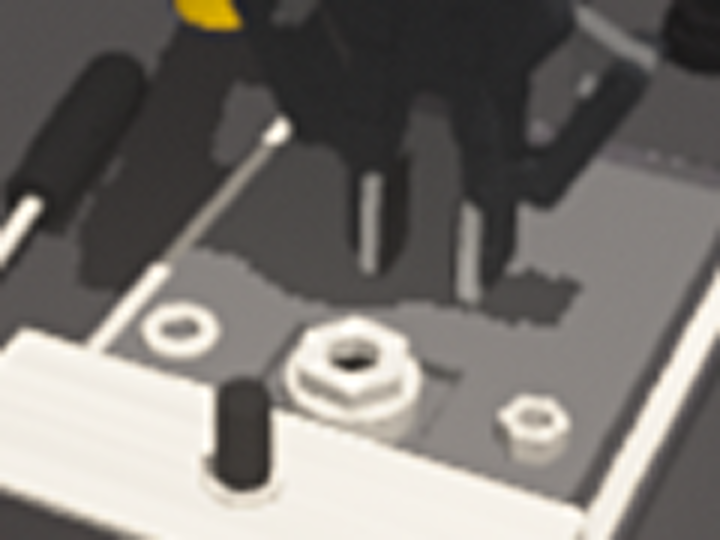

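The picture shows the nut at (355,365) inside the pocket outline, with the small nut and washer undisturbed. I'll check height and tilt numerically from the hex top.

```bash
python3 -c "
from h import *
y=-.182;R=np.array([[np.cos(y),np.sin(y)],[-np.sin(y),np.cos(y)]])
W=lambda x,yy,z:np.r_[R.T@[x,yy]+[.58,.0739],z]
# hex top centre and collar rim extents predicted (crop px)
for name,x,z0 in (('in',.0265,.018),('out',.0265,.024),('in24',.024,.018)):
  C=[(w2px('scene',W(x+.02*np.cos(a),-.001+.02*np.sin(a),z0+.012))-[230,180])*6+2.5 for a in np.linspace(0,6.28,40)]
  C=np.array(C);print(name,'hex',(w2px('scene',W(x,-.001,z0+.02))-[230,180])*6+2.5,'collar u',C[:,0].min(),C[:,0].max(),'v',C[:,1].min(),C[:,1].max())
g=grab_frame('scene').astype(int).sum(2)//3
print('pocket',[(w2px('scene',W(.025+a*.0215,b*.027,.024))-[230,180])*6+2.5 for a,b in((-1,-1),(-1,1),(1,1))])
"

```

```text
in hex [349.68221254 352.16945492] collar u 281.69908612063523 416.7423882979981 v 330.63095119856337 417.6931873185929
out hex [350.11993383 336.30218443] collar u 281.8241423048162 417.48561103683414 v 315.126931574827 401.84583740703914
in24 hex [353.14188508 347.33562758] collar u 285.3067897558834 420.02018040533517 v 325.9900796114522 412.6005675860621
pocket [array([302.30530659, 320.86739753]), array([465.27242469, 371.14042368]), array([409.2949774 , 457.60903126])]
```

apply_moves([
  {"translation":[0,0,-0.3],"twist":0,"hand":0.28},
  {"translation":[0,0,-0.3],"twist":0,"hand":0},
  {"translation":[0,0,-0.3],"twist":0,"hand":0},
  {"translation":[0.3,0,0],"twist":0,"hand":0},
  {"translation":[0.3,0,0],"twist":0,"hand":0},
  {"translation":[0.3,0,0],"twist":0,"hand":0},
  {"translation":[0.3,0,0],"twist":0,"hand":0},
  {"translation":[0.4,0.01,0],"twist":0,"hand":0},
])

```text
time: 20.7
tool_pos: [0.7071, 0.0486, 0.1014]
tool_rot: [-0.0, 0.996, -0.091, 0.0]
contact_force: [1.2, 0.6, 0.7]
gripper_width: -0.001
grasp_force: 0.0
```

apply_moves([
  {"translation":[0,0,0.1],"twist":0,"hand":0},
  {"translation":[0,0,0.2],"twist":0,"hand":0},
  {"translation":[0,0,0.15],"twist":0,"hand":0},
  {"translation":[0,0,0],"twist":0,"hand":0},
])

```text
time: 21.1
tool_pos: [0.7028, 0.0489, 0.0524]
tool_rot: [0.0, 0.996, -0.091, -0.003]
contact_force: [-0.6, 0.2, -0.3]
gripper_width: -0.002
grasp_force: 0.0
```

```bash
cat >> h.py <<'E'
def knob():
    for c in('scene','top'):
        grab_frame(c)
        y=-.182;R=np.array([[np.cos(y),np.sin(y)],[-np.sin(y),np.cos(y)]])
        print(c,[(np.round(R@(np.array(r['point'][:2])-[.58,.0739]),4),np.round(r['point'],4),round(r['score'],2)) for r in recognise(c,'knob')][:2])
E
python3 -c "
from h import *
fix();nut();knob()"
```

```text
t 21.1 fix [ 0.1253 -0.0023] z 0.0524 yawrel -0.0002 F [-0.58  0.07] -0.27 w -0.002
nut [0.6175 0.0752 0.0296] 0.74
scene [(array([0.1058, 0.019 ]), array([0.6875, 0.0734, 0.0454]), 0.67)]
top [(array([ 0.1045, -0.0693]), array([ 0.6702, -0.0132,  0.0401]), 0.66), (array([ 0.0567, -0.0757]), array([ 0.6221, -0.0108,  0.013 ]), 0.23)]
```

apply_moves([
  {"translation":[0,0,0.04],"twist":0,"hand":0},
  {"translation":[0,0,0.04],"twist":0,"hand":0},
  {"translation":[0,0,0],"twist":0,"hand":0},
  {"translation":[-0.04,0,0],"twist":0,"hand":0},
  {"translation":[-0.04,0,0],"twist":0,"hand":0},
  {"translation":[-0.04,0,0],"twist":0,"hand":0},
  {"translation":[-0.04,0,0],"twist":0,"hand":0},
  {"translation":[-0.04,0,0],"twist":0,"hand":0},
])

```text
time: 22.2
tool_pos: [0.6861, 0.0524, 0.0486]
tool_rot: [-0.0, 0.996, -0.091, 0.001]
contact_force: [3.3, 0.3, -1.8]
gripper_width: -0.003
grasp_force: 1.6
```

apply_moves([
  {"translation":[-0.03,0,0],"twist":0,"hand":0},
  {"translation":[-0.03,0,0],"twist":0,"hand":0},
  {"translation":[-0.03,0,0],"twist":0,"hand":0},
  {"translation":[-0.03,0,0],"twist":0,"hand":0},
])

```text
time: 22.6
tool_pos: [0.6741, 0.0547, 0.0486]
tool_rot: [-0.0, 0.996, -0.091, 0.0]
contact_force: [3.1, -0.3, -1.2]
gripper_width: 0.005
grasp_force: 1.5
```

```bash
python3 -c "
from h import *
fix();nut();knob()"
```

```text
t 22.6 fix [ 0.096  -0.0019] z 0.0486 yawrel -0.0002 F [3.11 0.26] -1.18 w 0.005
scene [(array([0.0832, 0.0225]), array([0.6659, 0.081 , 0.0427]), 0.83)]
top [(array([ 0.0818, -0.0027]), array([0.66  , 0.0564, 0.0451]), 0.77)]
```

apply_moves([
  {"translation":[-0.03,0,0],"twist":0,"hand":0},
  {"translation":[-0.03,0,0],"twist":0,"hand":0},
  {"translation":[-0.03,0,0],"twist":0,"hand":0},
  {"translation":[-0.03,0,0],"twist":0,"hand":0},
  {"translation":[-0.03,0,0],"twist":0,"hand":0},
  {"translation":[-0.03,0,0],"twist":0,"hand":0},
])

```text
time: 23.5
tool_pos: [0.6562, 0.0579, 0.0485]
tool_rot: [0.0, 0.996, -0.091, 0.0]
contact_force: [2.7, -0.7, -2.5]
gripper_width: 0.006
grasp_force: 1.5
```

apply_moves([
  {"translation":[-0.03,0,0],"twist":0,"hand":0},
  {"translation":[-0.03,0,0],"twist":0,"hand":0},
  {"translation":[-0.03,0,0],"twist":0,"hand":0},
  {"translation":[-0.03,0,0],"twist":0,"hand":0},
  {"translation":[-0.03,0,0],"twist":0,"hand":0},
  {"translation":[-0.03,0,0],"twist":0,"hand":0},
])

```text
time: 24.1
tool_pos: [0.6385, 0.0612, 0.0485]
tool_rot: [0.0, 0.996, -0.091, 0.0]
contact_force: [3.7, -0.8, -1.4]
gripper_width: -0.004
grasp_force: 1.5
```

```bash
python3 -c "
from h import *
fix();knob()"
```

```text
t 24.1 fix [ 0.0598 -0.0019] z 0.0485 yawrel -0.0002 F [ 3.78 -0.07] -1.37 w -0.004
scene [(array([0.051 , 0.0183]), array([0.6335, 0.0827, 0.0415]), 0.73)]
top [(array([0.0326, 0.0113]), array([0.6141, 0.0791, 0.0454]), 0.82)]
```

apply_moves([
  {"translation":[-0.02,0,0],"twist":0,"hand":0},
  {"translation":[-0.02,0,0],"twist":0,"hand":0},
  {"translation":[-0.02,0,0],"twist":0,"hand":0},
  {"translation":[-0.02,0,0],"twist":0,"hand":0},
  {"translation":[-0.02,0,0],"twist":0,"hand":0},
  {"translation":[-0.02,0,0],"twist":0,"hand":0},
])

```text
time: 24.9
tool_pos: [0.6269, 0.0634, 0.0486]
tool_rot: [-0.0, 0.996, -0.091, 0.0]
contact_force: [1.8, -0.8, -0.9]
gripper_width: -0.003
grasp_force: 1.4
```

apply_moves([
  {"translation":[-0.02,0,0],"twist":0,"hand":0},
  {"translation":[-0.02,0,0],"twist":0,"hand":0},
  {"translation":[-0.01,0,0],"twist":0,"hand":0},
  {"translation":[0,0,0],"twist":0,"hand":0},
])

```text
time: 25.3
tool_pos: [0.6217, 0.0643, 0.0485]
tool_rot: [-0.0, 0.996, -0.091, -0.0]
contact_force: [1.0, 0.6, -1.0]
gripper_width: -0.006
grasp_force: 0.8
```

```bash
python3 -c "
from h import *
fix()"
```

```text
t 25.3 fix [ 0.0428 -0.0019] z 0.0485 yawrel -0.0001 F [0.89 0.75] -1.05 w -0.006
```

Continuing until the hard stop shows as a steep rise.

apply_moves([
  {"translation":[-0.02,0,0],"twist":0,"hand":0},
  {"translation":[-0.01,0,0],"twist":0,"hand":0},
  {"translation":[0,0,0],"twist":0,"hand":0},
])

```text
time: 25.6
tool_pos: [0.6189, 0.0648, 0.0485]
tool_rot: [0.0, 0.996, -0.091, -0.0]
contact_force: [1.4, -0.7, -0.3]
gripper_width: 0.001
grasp_force: 1.0
```

apply_moves([
  {"translation":[-0.01,0,0],"twist":0,"hand":0},
  {"translation":[-0.01,0,0],"twist":0,"hand":0},
  {"translation":[0,0,0],"twist":0,"hand":0},
])

```text
time: 25.9
tool_pos: [0.6188, 0.0648, 0.0487]
tool_rot: [0.0, 0.996, -0.091, 0.002]
contact_force: [8.3, -0.0, -5.8]
gripper_width: -0.001
grasp_force: 4.0
```

apply_moves([
  {"translation":[-0.01,0,0],"twist":0,"hand":0},
  {"translation":[-0.01,0,0],"twist":0,"hand":0},
  {"translation":[0,0,0],"twist":0,"hand":0},
])

```text
time: 26.2
tool_pos: [0.6187, 0.0649, 0.0489]
tool_rot: [0.0, 0.996, -0.091, 0.005]
contact_force: [13.8, -1.3, -9.1]
gripper_width: 0.0
grasp_force: 7.1
```

```bash
python3 -c "
from h import *
fix()"
```

```text
t 26.2 fix [ 0.0397 -0.0019] z 0.0489 yawrel -0.0005 F [13.79  1.24] -9.1 w 0.0
```

Hard stop reached at the expected position. Backing away.

apply_moves([
  {"translation":[0.1,0,0],"twist":0,"hand":0},
  {"translation":[0.2,0,0],"twist":0,"hand":0},
  {"translation":[0,0,-0.3],"twist":0,"hand":0},
  {"translation":[0,0,-0.4],"twist":0,"hand":0},
  {"translation":[0,0.4,-0.3],"twist":0,"hand":0},
  {"translation":[0,0.4,0],"twist":0,"hand":0},
  {"translation":[0,0.4,0],"twist":0,"hand":0},
  {"translation":[0,0.4,0],"twist":0,"hand":0},
])

```text
time: 27.0
tool_pos: [0.6147, -0.0983, 0.1488]
tool_rot: [-0.0, 0.996, -0.091, -0.001]
contact_force: [0.7, 0.0, -0.1]
gripper_width: -0.002
grasp_force: 0.0
```

apply_moves([
  {"translation":[0,0.4,0],"twist":0,"hand":0},
  {"translation":[0,0.4,0],"twist":0,"hand":0},
  {"translation":[0,0,0],"twist":0,"hand":0},
  {"translation":[0,0,0],"twist":0,"hand":0},
])

```text
time: 27.4
tool_pos: [0.6005, -0.1763, 0.1482]
tool_rot: [-0.001, 0.996, -0.092, -0.001]
contact_force: [0.4, -0.1, -0.8]
gripper_width: -0.0
grasp_force: 0.0
```

```bash
python3 -c "
from h import *
fix();knob();nut()
g=grab_frame('top').astype(int).sum(2)//3
y=-.182;R=np.array([[np.cos(y),np.sin(y)],[-np.sin(y),np.cos(y)]])
# profile along fixture x at y=.04 at strap height
xs=np.arange(-.03,.08,.003)
print([(round(x,3),g[tuple(np.round(w2px('top',np.r_[R.T@[x,.04]+[.58,.0739],.0455])[::-1]).astype(int))]) for x in xs])"
```

```text
t 27.4 fix [ 0.0655 -0.2423] z 0.1482 yawrel -0.002 F [ 0.38 -0.05] -0.79 w -0.0
scene [(array([0.0291, 0.0105]), array([0.6105, 0.079 , 0.0461]), 0.59)]
top [(array([0.0149, 0.0009]), array([0.5948, 0.0721, 0.0436]), 0.7)]
nut [0.6244 0.0682 0.0268] 0.67
[(np.float64(-0.03), np.int64(179)), (np.float64(-0.027), np.int64(179)), (np.float64(-0.024), np.int64(180)), (np.float64(-0.021), np.int64(179)), (np.float64(-0.018), np.int64(180)), (np.float64(-0.015), np.int64(173)), (np.float64(-0.012), np.int64(120)), (np.float64(-0.009), np.int64(253)), (np.float64(-0.006), np.int64(255)), (np.float64(-0.003), np.int64(253)), (np.float64(-0.0), np.int64(253)), (np.float64(0.003), np.int64(253)), (np.float64(0.006), np.int64(253)), (np.float64(0.009), np.int64(253)), (np.float64(0.012), np.int64(253)), (np.float64(0.015), np.int64(253)), (np.float64(0.018), np.int64(253)), (np.float64(0.021), np.int64(253)), (np.float64(0.024), np.int64(253)), (np.float64(0.027), np.int64(252)), (np.float64(0.03), np.int64(252)), (np.float64(0.033), np.int64(252)), (np.float64(0.036), np.int64(252)), (np.float64(0.039), np.int64(252)), (np.float64(0.042), np.int64(252)), (np.float64(0.045), np.int64(252)), (np.float64(0.048), np.int64(254)), (np.float64(0.051), np.int64(231)), (np.float64(0.054), np.int64(172)), (np.float64(0.057), np.int64(177)), (np.float64(0.06), np.int64(178)), (np.float64(0.063), np.int64(177)), (np.float64(0.066), np.int64(177)), (np.float64(0.069), np.int64(175)), (np.float64(0.072), np.int64(176)), (np.float64(0.075), np.int64(161)), (np.float64(0.078), np.int64(131))]
```

```bash
python3 -c "
from plant import *
print(job_done())"
```

```text
the job is handed in; nothing more can be done
None
```

I handed the job in at about 27 s: by the camera and force readings the collar nut lies flat in the pocket and the bridge is home against its stop, but the hand-in gave no verdict. The arm is clear, and the highest force read at the wrist while on the nut was about 5 N. The small nut and washer looked undisturbed; I did not re-check the things around the fixture.

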